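# Shut and lock the waffle maker

## Robot

A 7-joint arm with a two-finger parallel gripper is mounted at the origin on a cart in front of the work surface, level with it; the furniture and walls round the work are solid. World frame = base frame: x ahead of the robot, y to its left, z up, the work surface at z = 0. Lengths are in m, angles in degrees, forces in N, time in s.
With the tool pointing down it reaches from about 0.375 to 0.925 m from the base axis. Payload 3.1 kg.
Tool frame: the origin (TCP) lies at the centre of the arm's flange, where the gripper is bolted on; the fingertips stand 173 mm ahead of it and the grasp point (between the pads) lies 155 mm ahead of it; z points along the fingers, y is the line along which they close (so a half turn about z gives the same grasp; the last joint's range is limited). The gripper opens to 85 mm and grips with 20 to 120 N. Pads are 22 mm wide; open, the fingers measure 114 mm over their backs; the gripper's body (76 mm by 85 mm) begins 54 mm behind the grasp point. The pads swing forward as they close: fully open they stand 13 mm farther back than shut.
Start: joints at [62.12, 21.939, 2.515, 91.553, -1.026, 66.532, -2.859], TCP at [0.246, -0.601, 0.405] pointing down, gripper open.
Joint ranges: [-149.38, 149.38], [-23.57, 123.04], [-84.95, 90], [0, 143.3], [-89.99, 269.99], [3.08, 112.72], [-163.45, 163.45]. Speed limits (degrees/s): [159.86, 159.86, 180, 180, 180, 180, 180].

## Interface

Orientations are given as [roll, pitch, yaw] about the fixed x, y, z axes, in that order (R = Rz(yaw) Ry(pitch) Rx(roll)).
In Python, from rig import observe, snapshot, finish_job, look_for, outline_of, pinpoint gives the robot as it stands. The module is installed in compiled form; this text tells all that it offers.
- The arm moves only by the tool jog_arm, never from a script. Its argument "motion" is a list of rows, each an object of numbers: "x", "y", "z": the shift along the world's x, y, z in cm; "ax", "ay", "az": the turn, a rotation vector about the world's x, y, z in degrees. In form: [{"x": .., "y": .., "z": .., "ax": .., "ay": .., "az": ..}, ...]. A call has 1 to 5 rows; each row shifts and turns the commanded pose from where the row before left it; what a row does not reach is not made up. A row lasts 1/12 s, in which the tool goes at most 41.7 mm and 7.16 degrees, less where a joint would pass 70% of its speed; a pose out of reach is approached as far as the arm can. A call is refused whole if a number of a shift passes 4.17 or a number of a turn 7.16, either way. A call with a gripper value outside its range is refused whole. "gripper" is the closure, from 0 (fully open) to 1 (shut), set as the call begins (left out, the last holds). The fingers move at their own pace and stop on an object; "squeeze" is the grip in N (left out, the last holds). Time passes only in rows, so rows that do not move let the fingers close. It gives the time, the measured TCP pose, the force, the opening and the grip force at its end, in the units of the state.
- observe(): the state, without advancing time (a new reading comes with each control period).
- snapshot(name): name is "side" or "top"; returns a dict with "image" (420x560x3 uint8, red, green, blue), "z_map" (420x560 float32, m along the optical axis (not along the pixel's ray), 0 where there is no reading), "intrinsics" (3x3 intrinsics, pixels), "distortion" ([k1, k2, p1, p2, k3] as OpenCV has them; the pictures are not rectified), "cam_to_world" (4x4, takes a point from camera to world coordinates). Camera axes: x right, y down, z forward; pixel columns grow to the right and rows downward; lengths in m; the calibration is good to about 2 mm. A picture is of the moment at which its call begins.
- finish_job(): hands the job in; it is judged then, once.
Trained networks look in the newest picture that a camera, given by its name, has taken for a name from the list of things; names that differ only in an ending like _2 or _b are one class to them, and where a whole thing is asked for, a point or a joint stands for the part that bears it (a point fixed in the world has none). Each returns a list of dicts, best first, with "conf" (0 to 1); they miss things now and then, are a little off and sometimes report something else, mostly with a low value. They report only what shows in the picture. A call takes as long as a camera call.
- look_for(camera, label): "rect" ([centre column, centre row, width, height] in pixels, round what is visible of it).
- outline_of(camera, label): "region" (420x560 bool, what is visible of it) and "rect" ([centre column, centre row, width, height] in pixels, round what is visible of it).
- pinpoint(camera, label): "at" ([column, row] in pixels: a listed point, or the origin of a listed thing).
The state is a dict: "time_s": time; "joints": joint angles; "qvel": joint speeds; "joint_efforts": joint torques, N m; "position": TCP position; "orientation": TCP orientation; "force": force on the tool from outside, world axes, zero at the start; "torque": the same for the moment, N m; "width": finger opening in m; "gripper_force": force on a finger pad.
Only numpy, scipy, OpenCV 4.12 (cv2) and the standard library are available. Lean on these libraries where they do the work, as an engineer would, in place of code of your own. Each camera call takes 0.05 s, during which the arm holds its last target. There are 200 camera calls.

## Task

Get the waffle maker ready to be put away: with the fingertips push its partly open lid down until it is fully shut, without slamming it, then push the catch on top of the handle sideways to its stop, to the right as seen from the front of the handle, so that its lip hooks under the lower handle and locks the lid. Only push: do not pinch or force the catch, do not lift or shove the waffle maker, and leave the cup, the lemon and the mug where they stand.

Things in the scene. Friction and masses are not known exactly. Their poses are not given: they have to be found in the camera images.
- waffle_maker: round waffle maker, 205 mm across, 85 mm high when shut, black body and steel domed lid, about 2.5 kg, loose on rubber feet. Origin: centre of its underside, on the worktop. -x points from the centre out through the handle (roughly at the robot), y to the left as the robot sees it, z up. The lower handle half reaches from 90 to 142 mm from the centre, its top 43 mm high
- keeper_ledge (a point): middle of the top of the keeper: a black ledge on the front of the lower handle half, on its -y half only (y = -45 to -6 mm), 28 to 43 mm above the worktop. The lip of the catch passes beside it on the +y side as the lid shuts and is then slid under it. Axes as waffle_maker
- lid (a joint): angle of the lid in rad, 0 = fully shut, 1.75 = wide open; starts between about 0.3 and 0.6. The hinge is stiff: the lid stays where it is left and takes about 2 N at the handle to push down
- lid_hinge (a point): point on the hinge axis of the lid, in the middle of the rear of the waffle maker (106 mm from the centre, 47 mm high). The frame turns with the lid: y runs along the hinge axis; -x points along the lid to the handle; z is the lid's upward normal
- lid_handle (a point): middle of the top face of the upper handle half, 224 mm from the hinge axis along the lid's -x and 18 mm along the lid's z (so 65 mm above the worktop when shut), same axes as lid_hinge. The handle is 56 mm long along x and 110 mm wide along y; the steel dome of the lid begins 17 mm behind this point and rises to 20 mm above it
- catch (a joint): how far the catch has been slid, in m: 0 = unlocked, 0.024 = fully locked (stop). It moves along the waffle maker's -y, has about 1.5 N of friction and stays where it is left. With the lid open it must stay unlocked, or its lip lands on the keeper and the lid cannot shut
- thumb_tab: the catch's thumb tab; origin: centre of its top. A steel block 16 x 16 mm standing 16 mm above the top face of the upper handle, 10 mm in front of lid_handle (along -x), axes as lid_hinge. Unlocked it lies 12 mm to the +y side of the handle's middle, locked 12 mm to the -y side. A steel strap goes from it over the handle's front down to the lip
- espresso_cup: white espresso cup, 60 mm wide, 50 mm high, left of the handle; a bystander. Origin: underside
- lemon: lemon, 78 x 55 mm, 56 mm high, right of the handle; a bystander. Origin: underside
- mug: white mug with grey dots, 82 mm wide, 91 mm high, behind and to the right; a bystander. Origin: underside

How it is judged (in metres and radians):
On the way:
1. the lid is pushed down fully shut (within 1.2 degrees) with the catch still unlocked (value of joint lid below 0.021 rad and value of joint catch below 0.009 m), for 0.2 s.
At the end, for the whole second after the job is handed in: the lid is shut to within 1.2 degrees and the catch is slid at least 20.5 of its 24 mm, so that its lip is under the keeper; the waffle maker stands level and at rest within 30 mm of where it was; cup, lemon and mug are within 30 mm of where they were (value of joint lid below 0.021 rad and value of joint catch above 0.0205 m and distance of each of waffle_maker, espresso_cup, lemon, mug from where it was at the start of the episode below 0.03 m and angle between waffle_maker's own z axis and vertical below 0.05 rad and linear speed of waffle_maker below 0.02 m/s); the robot touches nothing.
It fails at once if the waffle maker is lifted or tipped (origin more than 12 mm up, or leaning more than 8 degrees) or shoved more than 40 mm (height (world z) of waffle_maker above 0.012 m or angle between waffle_maker's own z axis and vertical above 0.14 rad or distance of waffle_maker from where it was at the start of the episode above 0.04 m).
It fails at once if the lid is lifted wider open than it can start (over 0.9 rad) (value of joint lid above 0.9 rad).
It fails at once if the lid is slammed (closing faster than 2.5 rad/s) (velocity of joint lid below -2.5 rad/s).
It fails at once if a bystander is knocked over, lifted or shoved away (distance of any of espresso_cup, lemon, mug from where it was at the start of the episode above 0.05 m or angle between any of espresso_cup, mug's own z axis and vertical above 0.6 rad).
It fails at once if the catch is pinched or forced (the fingers press on its thumb tab with over 36 N) (contact force between the fingers and thumb_tab above 36 N).
It also fails if it takes over 38 s, if anything falls off the work surface, if the arm or the gripper's body presses on something with over 40 N, if the wrist force passes 120 N, or if a joint passes its speed limit or range.

## Working session

There is one attempt and no reset: what is moved stays moved. The work goes in short steps, Python scripts to look and compute and a tool call to move; the robot and the scene stay as the last step left them, time stands still between calls to the robot, and variables do not carry over. Pictures are saved under pics/ and viewed, at most 10 in all, crops included, and the job is handed in when it is done.

Besides the shell and the picture viewer there is one more tool, called after "Emit:" as name(argument=value, ...) on one line, values as JSON. jog_arm: Moves the arm, as the interface text tells. Its arguments: {"type":"object","properties":{"motion":{"type":"array"},"gripper":{"type":"number"},"squeeze":{"type":"number"}},"required":["motion"]}

```bash
mkdir -p pics
cat > h.py <<'E'
import numpy as np, cv2
from rig import *
def world(s,uv,z=None):
    K=np.array(s["intrinsics"],float);d=np.array(s["distortion"],float);T=np.array(s["cam_to_world"])
    n=cv2.undistortPoints(np.array([[uv]],float),K,d)[0,0]
    if z is None:
        u,v=int(round(uv[0])),int(round(uv[1]));p=s["z_map"][max(0,v-1):v+2,max(0,u-1):u+2];p=p[p>0]
        z=np.median(p) if len(p) else np.nan
    return (T@np.array([n[0]*z,n[1]*z,z,1]))[:3]
E
python3 - <<'E'
from h import *
ims=[]
for c in ["top","side"]:
    s=snapshot(c);cv2.imwrite(f"pics/{c}0.png",s["image"][:,:,::-1]);print(c,np.round(s["cam_to_world"],3).tolist())
    for l in ["waffle_maker","keeper_ledge","lid_hinge","lid_handle","thumb_tab","espresso_cup","lemon","mug"]:
        for r in pinpoint(c,l)[:2]: print(l,round(r["conf"],2),np.round(r["at"]),np.round(world(s,r["at"]),3))
print(observe())
E
```

```text
top [[0.007, -0.996, 0.086, 0.543], [-1.0, -0.005, 0.027, 0.053], [-0.027, -0.086, -0.996, 0.94], [0.0, 0.0, 0.0, 1.0]]
waffle_maker 0.88 [243. 215.] [0.592 0.153 0.139]
keeper_ledge 0.59 [244. 279.] [0.451 0.159 0.042]
lid_handle 0.71 [229. 252.] [0.516 0.178 0.154]
thumb_tab 0.59 [222. 252.] [0.515 0.188 0.17 ]
espresso_cup 0.96 [197. 243.] [0.532 0.268 0.048]
lemon 0.78 [286. 251.] [0.515 0.062 0.054]
mug 0.6 [368. 154.] [ 0.75  -0.134  0.008]
side [[0.972, -0.142, 0.185, 0.436], [-0.233, -0.632, 0.739, -0.642], [0.012, -0.762, -0.647, 0.697], [0.0, 0.0, 0.0, 1.0]]
waffle_maker 0.58 [267. 209.] [0.591 0.111 0.044]
keeper_ledge 0.97 [208. 205.] [0.464 0.157 0.042]
lid_hinge 0.67 [312. 190.] [0.699 0.121 0.074]
lid_handle 0.88 [227. 154.] [0.519 0.187 0.153]
lid_handle 0.42 [242. 244.] [0.519 0.024 0.034]
thumb_tab 0.59 [220. 146.] [0.505 0.185 0.177]
lemon 0.96 [238. 242.] [0.511 0.026 0.04 ]
mug 0.8 [377. 291.] [ 0.743 -0.161  0.04 ]
{'time_s': 0.9, 'joints': array([62.12185616, 21.93640565,  2.51572772, 91.55286909, -1.02627477,
       66.5314789 , -2.8597273 ]), 'qvel': array([-0.01775256,  0.0330625 , -0.00250031,  0.0460718 ,  0.01005738,
        0.01986096,  0.07223995]), 'joint_efforts': array([ 7.96387703e-04, -4.33429956e+01,  1.02338389e+00, -2.49923390e+01,
        1.05024740e-02,  1.52633409e-03, -4.20781191e-06]), 'position': array([ 0.24639529, -0.60149204,  0.40469402]), 'orientation': array([ 1.79998364e+02, -1.90990535e-03,  2.22759035e+01]), 'force': array([ 0.38691554, -0.0986209 , -0.67635574]), 'torque': array([-0.00743799,  0.07780882,  0.06263516]), 'gripper_force': 0.0, 'width': 0.085391679456038}
```

```bash
python3 -c "
import cv2,numpy as np
a=cv2.imread('pics/top0.png')[110:330,140:420];b=cv2.imread('pics/side0.png')[90:340,140:440]
a=cv2.resize(a,(400,314));b=cv2.resize(b,(400,333));o=np.zeros((333,800,3),np.uint8);o[:314,:400]=a;o[:,400:]=b
cv2.imwrite('pics/c0.png',o)"
```

```text
(no output)
```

View pics/c0.png

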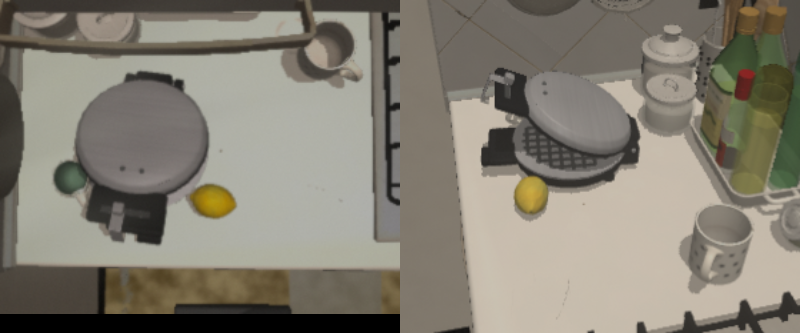

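Run:
```python
from h import *
K=["waffle_maker"]
for c in ["top","side"]:
    s=snapshot(c)
    for l in ["waffle_maker","lid_handle","thumb_tab","espresso_cup","lemon","mug"]:
        r=outline_of(c,l)
        if not r: print(c,l,None);continue
        r=r[0];m=r["region"]&(s["z_map"]>0);vs,us=np.nonzero(m)
        P=np.array([world(s,(u,v),s["z_map"][v,u]) for u,v in zip(us,vs)])
        np.save(f"pics/{c}_{l}.npy",P)
        print(c,l,round(r["conf"],2),len(P),np.round(np.percentile(P,[2,50,98],axis=0),3).tolist())
```

```text
top waffle_maker 0.76 8277 [[0.464, 0.075, 0.038], [0.589, 0.163, 0.13], [0.71, 0.252, 0.166]]
top lid_handle 0.98 7509 [[0.486, 0.076, 0.07], [0.594, 0.166, 0.133], [0.703, 0.251, 0.168]]
top thumb_tab 0.64 55 [[0.502, 0.181, 0.168], [0.508, 0.188, 0.173], [0.516, 0.194, 0.178]]
top espresso_cup 0.64 586 [[0.511, 0.262, 0.001], [0.546, 0.294, 0.022], [0.578, 0.318, 0.05]]
top lemon 0.59 557 [[0.49, 0.024, 0.031], [0.515, 0.057, 0.047], [0.54, 0.087, 0.055]]
top mug 0.79 1329 [[0.718, -0.171, 0.005], [0.762, -0.137, 0.038], [0.799, -0.084, 0.091]]
side waffle_maker 0.88 7621 [[0.467, 0.066, 0.024], [0.578, 0.128, 0.103], [0.704, 0.225, 0.164]]
side lid_handle 0.66 4764 [[0.482, 0.066, 0.059], [0.593, 0.133, 0.129], [0.706, 0.235, 0.168]]
side thumb_tab 0.43 4567 [[0.487, 0.066, 0.066], [0.594, 0.132, 0.129], [0.704, 0.227, 0.167]]
side espresso_cup 0.4 62 [[0.502, 0.255, 0.017], [0.516, 0.263, 0.026], [0.534, 0.277, 0.045]]
side lemon 0.72 592 [[0.49, 0.019, 0.019], [0.514, 0.04, 0.043], [0.539, 0.1, 0.055]]
side mug 0.82 2242 [[0.716, -0.179, 0.009], [0.758, -0.134, 0.06], [0.799, -0.088, 0.09]]
```

The picture shows the lid ajar with its handle pointing at the robot and yawed about -12°. The tab is on the handle's left half. The cup sits close on the left and the lemon on the right.

```bash
cat >> h.py <<'E'
def Rz(a): return np.array([[np.cos(a),-np.sin(a),0],[np.sin(a),np.cos(a),0],[0,0,1]])
def lidpt(p,q):  # p: cx,cy,yaw,lid ; q in lid hinge frame
    c,s_=np.cos(p[3]),np.sin(p[3])
    q=np.atleast_2d(q);# -x goes up with angle
    x=q[:,0]*c+q[:,2]*s_; z=-q[:,0]*s_+q[:,2]*c
    return np.c_[x+.106,q[:,1],z+.047]@Rz(p[2]).T+[p[0],p[1],0]
def unlid(p,P):
    l=(P-[p[0],p[1],0])@Rz(p[2])-[.106,0,.047];c,s_=np.cos(p[3]),np.sin(p[3])
    return np.c_[l[:,0]*c-l[:,2]*s_,l[:,1],l[:,0]*s_+l[:,2]*c]
E
python3 - <<'E'
from h import *
from scipy.optimize import least_squares
obs=[]
for k in range(3):
  for c in ["top","side"]:
    s=snapshot(c)
    for l in ["keeper_ledge","lid_handle","thumb_tab"]:
        for r in pinpoint(c,l)[:1]:
            if r["conf"]>.5: obs.append((l,world(s,r["at"])))
T=np.load("pics/top_thumb_tab.npy");obs+= [("thumb_tab",np.median(T[T[:,2]>.165],0))]*2
L=np.load("pics/top_lid_handle.npy")
def model(p,l):
    if l=="lid_handle": return lidpt(p,[-.224,0,.018])[0]
    if l=="thumb_tab": return lidpt(p,[-.234,.012,.034])[0]
    return np.r_[p[:2],0]+Rz(p[2])@[-.145,-.0255,.043]
def res(p):
    e=[(model(p,l)-o)/.006 for l,o in obs]
    # lid top: dome radial rim & handle plane
    q=unlid(p,L[::5])
    h=q[(q[:,0]<-.214)&(np.abs(q[:,1])<.05)&(q[:,2]<.024)&(q[:,2]>.010)]
    # edges of lid: dome circle
    return np.concatenate(e)
f=least_squares(res,[.59,.15,-.2,.5],loss="soft_l1");p=f.x;print(p[:2],np.degrees(p[2:]))
for l,o in obs: print(l,np.round(o,3),np.round(1e3*(o-model(p,l)),0))
q=unlid(p,L)
up=q[(q[:,2]>0.0)]
h=up[up[:,0]<-.212]
print("handle y range",np.percentile(h[:,1],[1,3,50,97,99]),"front x",np.percentile(h[:,0],[0.5,1,3]),"z med",np.median(h[:,2]))
for a in (-.245,-.235,-.225,-.215):
    hh=h[abs(h[:,0]-a)<.006];print(a,len(hh),np.percentile(hh[:,1],[1,99]),np.median(hh[:,2]))
d=q[q[:,0]>-.205];d=d[d[:,2]>0.01];print("dome x,y range",np.percentile(d[:,0],[.5,99.5]),np.percentile(d[:,1],[.5,99.5]),"ztop",np.percentile(d[:,2],99))
for o in (-.234,): print(np.round(lidpt(p,[o,.012,.034]),3),np.round(lidpt(np.r_[p[:3],0],[o,.012,.034]),3))
E
```

```text
[0.6018257  0.15713256] [-11.06638718  23.71688186]
keeper_ledge [0.452 0.159 0.042] [-3. -0. -1.]
lid_handle [0.511 0.179 0.155] [-0.  4.  1.]
keeper_ledge [0.463 0.159 0.042] [ 9. -1. -1.]
lid_handle [0.512 0.175 0.157] [-0.  1.  4.]
keeper_ledge [0.456 0.157 0.042] [ 2. -3. -1.]
keeper_ledge [0.459 0.159 0.042] [ 5. -1. -1.]
lid_handle [0.514 0.18  0.155] [3. 5. 2.]
keeper_ledge [ 0.441  0.174 -0.   ] [-14.  14. -43.]
lid_handle [0.518 0.057 0.054] [   6. -118. -100.]
thumb_tab [0.514 0.192 0.172] [3. 5. 0.]
keeper_ledge [0.455 0.162 0.042] [ 1.  3. -1.]
lid_handle [0.509 0.168 0.157] [-3. -7.  4.]
thumb_tab [0.506 0.179 0.17 ] [-5. -8. -3.]
thumb_tab [0.508 0.188 0.173] [-3.  1.  1.]
thumb_tab [0.508 0.188 0.173] [-3.  1.  1.]
handle y range [-0.0502549  -0.04776357  0.00596314  0.05348372  0.05618367] front x [-0.26532443 -0.2650778  -0.26401054] z med 0.0195227427537584
-0.245 327 [-0.04913696  0.05470883] 0.019889192613675236
-0.235 309 [-0.05066591  0.05626262] 0.020051765713059305
-0.225 276 [-0.05073766  0.05647447] 0.019295997161510453
-0.215 220 [-0.04949979  0.05741994] 0.018816044143395244
dome x,y range [-0.20392581  0.00122724] [-0.08591782  0.10407895] ztop 0.03949494496787386
[[0.511 0.187 0.172]] [[0.479 0.193 0.081]]
```

Run:
```python
from h import *
from scipy.optimize import least_squares
L=np.load("pics/top_lid_handle.npy")
# refine yaw/y from symmetry, handle plane from z
p=np.array([.6018,.1571,np.radians(-11.07),np.radians(23.7)])
q=unlid(p,L)
for a in np.arange(-.25,-.02,.02):
    h=q[(abs(q[:,0]-a)<.004)&(q[:,2]>.0)];print(round(a,3),np.round(np.percentile(h[:,1],[1,99]),4),round(np.mean(np.percentile(h[:,1],[1,99])),4),round(np.median(h[:,2]),4))
p[3]=np.radians(24.1)
for y in (-.0185,.0035+.045,.0035+.012):
  for a in (24.1,18,12,6,0):
    print(y,a,np.round(lidpt(np.r_[p[:3],np.radians(a)],[-.229,y,.018]),4))
```

```text
-0.25 [-0.0447  0.0543] 0.0048 0.0186
-0.23 [-0.0509  0.0564] 0.0027 0.0198
-0.21 [-0.0496  0.0586] 0.0045 0.0185
-0.19 [-0.051   0.0708] 0.0099 0.0284
-0.17 [-0.0701  0.0888] 0.0094 0.0332
-0.15 [-0.0811  0.1021] 0.0105 0.0349
-0.13 [-0.0862  0.1038] 0.0088 0.0361
-0.11 [-0.0893  0.1066] 0.0087 0.0358
-0.09 [-0.0869  0.1049] 0.009 0.0358
-0.07 [-0.079  0.097] 0.009 0.0352
-0.05 [-0.0653  0.0814] 0.008 0.0338
-0.03 [-0.0459  0.0574] 0.0058 0.0301
-0.0185 24.1 [[0.5043 0.1573 0.1569]]
-0.0185 18 [[0.494  0.1593 0.1349]]
-0.0185 12 [[0.4861 0.1609 0.1122]]
-0.0185 6 [[0.4806 0.162  0.0888]]
-0.0185 0 [[0.4775 0.1626 0.065 ]]
0.0485 24.1 [[0.5172 0.2231 0.1569]]
0.0485 18 [[0.5069 0.2251 0.1349]]
0.0485 12 [[0.499  0.2266 0.1122]]
0.0485 6 [[0.4935 0.2277 0.0888]]
0.0485 0 [[0.4904 0.2283 0.065 ]]
0.0155 24.1 [[0.5109 0.1907 0.1569]]
0.0155 18 [[0.5005 0.1927 0.1349]]
0.0155 12 [[0.4926 0.1942 0.1122]]
0.0155 6 [[0.4871 0.1953 0.0888]]
0.0155 0 [[0.4841 0.1959 0.065 ]]
```

Emit:
jog_arm(motion=[{"x":1.5,"y":3.8,"az":-6.2},{"x":1.5,"y":3.8,"az":-6.2},{"x":1.5,"y":3.8,"az":-6.2},{"x":1.5,"y":3.8,"az":-6.2},{"x":1.5,"y":3.8,"az":-6.2}], gripper=1, squeeze=20)

```text
invalid input
```

Emit:
jog_arm(motion=[{"x":1.5,"y":3.8,"z":0,"ax":0,"ay":0,"az":-6.2},{"x":1.5,"y":3.8,"z":0,"ax":0,"ay":0,"az":-6.2},{"x":1.5,"y":3.8,"z":0,"ax":0,"ay":0,"az":-6.2},{"x":1.5,"y":3.8,"z":0,"ax":0,"ay":0,"az":-6.2},{"x":1.5,"y":3.8,"z":0,"ax":0,"ay":0,"az":-6.2}], gripper=1.0, squeeze=20)

```text
time_s: 3.22
position: [0.3218, -0.4097, 0.4048]
orientation: [180.0, -0.0, -9.1]
force: [1.1, 0.3, -0.2]
width: 0.0255
gripper_force: 0.0
```

Emit:
jog_arm(motion=[{"x":1.2,"y":3.8,"z":0,"ax":0,"ay":0,"az":0},{"x":1.2,"y":3.8,"z":0,"ax":0,"ay":0,"az":0},{"x":1.2,"y":3.8,"z":0,"ax":0,"ay":0,"az":0},{"x":1.2,"y":3.8,"z":0,"ax":0,"ay":0,"az":0},{"x":1.2,"y":3.8,"z":0,"ax":0,"ay":0,"az":0}])

```text
time_s: 3.63
position: [0.3816, -0.2196, 0.4051]
orientation: [180.0, -0.1, -8.7]
force: [0.9, -1.1, 0.5]
width: 0.0001
gripper_force: 0.0
```

Emit:
jog_arm(motion=[{"x":1.2,"y":3.8,"z":0,"ax":0,"ay":0,"az":0},{"x":1.2,"y":3.8,"z":0,"ax":0,"ay":0,"az":0},{"x":1.2,"y":3.8,"z":0,"ax":0,"ay":0,"az":0},{"x":1.2,"y":3.8,"z":0,"ax":0,"ay":0,"az":0},{"x":1.2,"y":3.8,"z":0,"ax":0,"ay":0,"az":0}])

```text
time_s: 4.05
position: [0.4415, -0.0296, 0.4052]
orientation: [180.0, -0.1, -8.7]
force: [1.5, -0.6, -0.3]
width: -0.0001
gripper_force: 0.0
```

Emit:
jog_arm(motion=[{"x":1.2,"y":3.8,"z":0,"ax":0,"ay":0,"az":0},{"x":1.2,"y":3.8,"z":0,"ax":0,"ay":0,"az":0},{"x":1.2,"y":3.8,"z":0,"ax":0,"ay":0,"az":0},{"x":1.2,"y":3.8,"z":0,"ax":0,"ay":0,"az":0},{"x":1.2,"y":3.5,"z":0,"ax":0,"ay":0,"az":0}])

```text
time_s: 4.47
position: [0.5016, 0.1579, 0.4051]
orientation: [-180.0, -0.1, -8.7]
force: [1.9, 0.0, 0.4]
width: -0.0003
gripper_force: 0.0
```

Emit:
jog_arm(motion=[{"x":0,"y":0,"z":-2,"ax":0,"ay":0,"az":0},{"x":0,"y":0,"z":-2,"ax":0,"ay":0,"az":0},{"x":0,"y":0,"z":-1.5,"ax":0,"ay":0,"az":0},{"x":0,"y":0,"z":-0.5,"ax":0,"ay":0,"az":0},{"x":0,"y":0,"z":-0.5,"ax":0,"ay":0,"az":0}])

```text
time_s: 4.88
position: [0.5013, 0.1553, 0.339]
orientation: [180.0, 0.1, -8.7]
force: [0.4, -0.3, -0.5]
width: -0.0005
gripper_force: 0.0
```

Emit:
jog_arm(motion=[{"x":-0.1,"y":0,"z":-0.5,"ax":0,"ay":0,"az":0},{"x":-0.2,"y":0,"z":-0.5,"ax":0,"ay":0,"az":0},{"x":-0.2,"y":0.05,"z":-0.5,"ax":0,"ay":0,"az":0}])

```text
time_s: 5.13
position: [0.4968, 0.156, 0.3256]
orientation: [-180.0, -0.1, -8.8]
force: [-0.9, -1.0, 2.0]
width: 0.0004
gripper_force: 0.8
```

Run:
```python
from h import *
o=[]
for c in ("top","side"):
    s=snapshot(c);im=s["image"][:,:,::-1]
    o.append(cv2.resize(im[120:320,140:340] if c=="top" else im[90:290,140:340],(400,400)))
    for l in ("lid_handle","thumb_tab"):
        for r in pinpoint(c,l)[:1]: print(c,l,r["conf"],np.round(world(s,r["at"]),3))
cv2.imwrite("pics/c1.png",np.hstack(o));print(observe()["force"])
```

```text
top lid_handle 0.81 [0.521 0.121 0.502]
side lid_handle 0.64 [0.498 0.142 0.164]
[-0.43195617  0.35125429 -0.00909492]
```

View pics/c1.png

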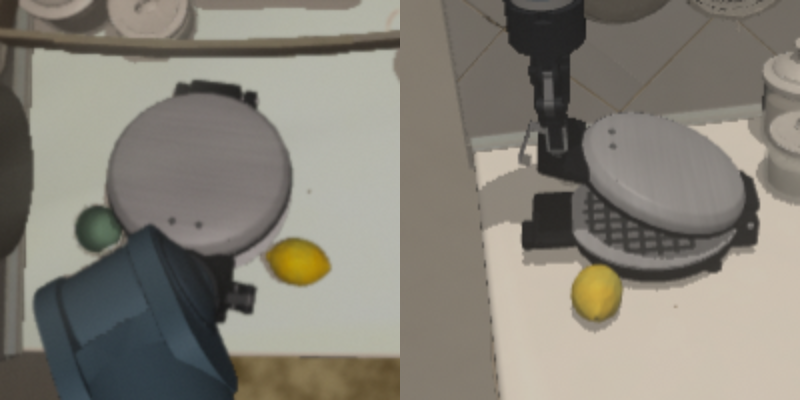

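Contact is made on the handle beside the tab (the finger is at about (555,140) in the right-hand view). The lid is following, so I'll continue along the arc.

Emit:
jog_arm(motion=[{"x":-0.4,"y":0.1,"z":-0.9,"ax":0,"ay":0,"az":0},{"x":-0.35,"y":0.1,"z":-0.9,"ax":0,"ay":0,"az":0},{"x":-0.3,"y":0.1,"z":-0.9,"ax":0,"ay":0,"az":0},{"x":-0.25,"y":0.1,"z":-0.9,"ax":0,"ay":0,"az":0},{"x":-0.2,"y":0.05,"z":-0.9,"ax":0,"ay":0,"az":0}])

```text
time_s: 5.85
position: [0.4806, 0.1604, 0.2783]
orientation: [179.9, 0.1, -8.7]
force: [0.5, -1.6, 1.6]
width: 0.0002
gripper_force: 0.7
```

Emit:
jog_arm(motion=[{"x":-0.15,"y":0.05,"z":-0.9,"ax":0,"ay":0,"az":0},{"x":-0.15,"y":0.05,"z":-0.9,"ax":0,"ay":0,"az":0},{"x":-0.1,"y":0,"z":-0.8,"ax":0,"ay":0,"az":0},{"x":-0.05,"y":0,"z":-0.5,"ax":0,"ay":0,"az":0}])

```text
time_s: 6.18
position: [0.476, 0.1617, 0.2471]
orientation: [180.0, 0.1, -8.7]
force: [-0.5, -0.4, 1.3]
width: -0.0002
gripper_force: 0.7
```

Emit:
jog_arm(motion=[{"x":0,"y":0,"z":-0.3,"ax":0,"ay":0,"az":0},{"x":0,"y":0,"z":-0.3,"ax":0,"ay":0,"az":0},{"x":0,"y":0,"z":-0.2,"ax":0,"ay":0,"az":0},{"x":0,"y":0,"z":0,"ax":0,"ay":0,"az":0}])

```text
time_s: 6.52
position: [0.4771, 0.1617, 0.2405]
orientation: [-180.0, -0.0, -8.7]
force: [0.9, -0.2, 1.5]
width: -0.0
gripper_force: 0.0
```

Emit:
jog_arm(motion=[{"x":0,"y":0,"z":-0.1,"ax":0,"ay":0,"az":0},{"x":0,"y":0,"z":-0.1,"ax":0,"ay":0,"az":0},{"x":0,"y":0,"z":-0.05,"ax":0,"ay":0,"az":0}])

```text
time_s: 6.77
position: [0.4773, 0.1617, 0.2385]
orientation: [-180.0, -0.1, -8.7]
force: [-0.0, -0.2, 3.4]
width: -0.0001
gripper_force: 2.0
```

Emit:
jog_arm(motion=[{"x":0,"y":0,"z":-0.1,"ax":0,"ay":0,"az":0},{"x":0,"y":0,"z":0,"ax":0,"ay":0,"az":0}])

```text
time_s: 6.93
position: [0.4773, 0.1618, 0.2384]
orientation: [180.0, -0.0, -8.7]
force: [-2.4, -0.8, 8.5]
width: -0.0001
gripper_force: 4.1
```

Emit:
jog_arm(motion=[{"x":0,"y":0,"z":0,"ax":0,"ay":0,"az":0},{"x":0,"y":0,"z":0,"ax":0,"ay":0,"az":0},{"x":0,"y":0,"z":1.2,"ax":0,"ay":0,"az":0},{"x":0,"y":0,"z":2,"ax":0,"ay":0,"az":0},{"x":0,"y":0,"z":1.5,"ax":0,"ay":0,"az":0}])

```text
time_s: 7.35
position: [0.477, 0.1615, 0.2854]
orientation: [-180.0, -0.0, -8.7]
force: [0.9, 0.7, -0.0]
width: 0.0
gripper_force: 0.0
```

Emit:
jog_arm(motion=[{"x":0.3,"y":2,"z":0,"ax":0,"ay":0,"az":0},{"x":0.3,"y":2,"z":0,"ax":0,"ay":0,"az":0},{"x":0.3,"y":2,"z":0,"ax":0,"ay":0,"az":0},{"x":0.2,"y":0.7,"z":0,"ax":0,"ay":0,"az":0},{"x":0,"y":0,"z":0,"ax":0,"ay":0,"az":0}])

```text
time_s: 7.77
position: [0.488, 0.2308, 0.285]
orientation: [-179.9, -0.1, -8.5]
force: [0.7, 0.0, -0.6]
width: 0.0005
gripper_force: 0.0
```

Run:
```python
from h import *
o=[]
for c in ("top","side"):
    s=snapshot(c);im=s["image"][:,:,::-1]
    o.append(cv2.resize(im[170:320,160:310] if c=="top" else im[120:270,160:310],(400,400),interpolation=3))
    for l in ("lid_handle","thumb_tab","keeper_ledge"):
        for r in pinpoint(c,l)[:1]: print(c,l,r["conf"],r["at"],np.round(world(s,r["at"]),3))
cv2.imwrite("pics/c2.png",np.hstack(o));print(observe()["position"],observe()["force"])
```

```text
top lid_handle 0.64 [235.9, 267.4] [0.478 0.175 0.066]
top thumb_tab 0.42 [246.5, 214.6] [0.596 0.151 0.083]
top keeper_ledge 0.93 [240.7, 277.6] [0.453 0.167 0.042]
side lid_handle 0.96 [215.1, 190.0] [0.485 0.18  0.065]
side thumb_tab 0.44 [206.3, 181.9] [0.469 0.215 0.064]
side keeper_ledge 0.7 [204.1, 205.6] [0.455 0.133 0.062]
[0.48800602 0.22741887 0.2840019 ] [ 0.19050457  0.54712966 -0.25102561]
```

View pics/c2.png

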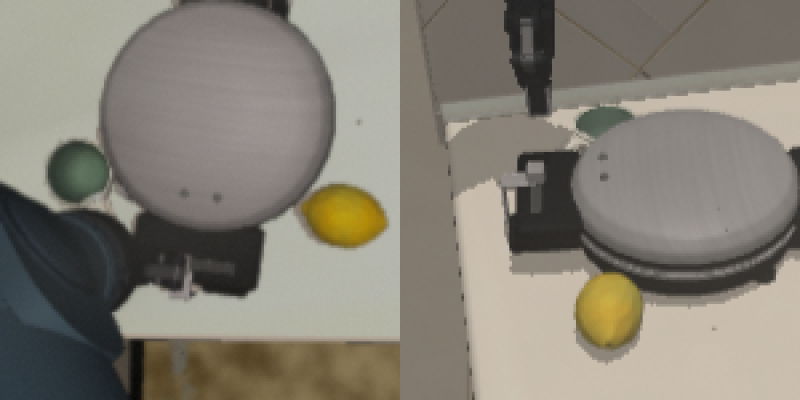

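The lid is shut. The tab shows at about (185,268) on the left and the finger stands to its +y side. I'll descend and push along the handle's -y.

Emit:
jog_arm(motion=[{"x":-0.2,"y":0,"z":-1.5,"ax":0,"ay":0,"az":0},{"x":0,"y":0,"z":-1.5,"ax":0,"ay":0,"az":0},{"x":0,"y":0,"z":-0.6,"ax":0,"ay":0,"az":0},{"x":0,"y":0,"z":-0.5,"ax":0,"ay":0,"az":0},{"x":0,"y":0,"z":0,"ax":0,"ay":0,"az":0}])

```text
time_s: 8.58
position: [0.4856, 0.228, 0.2422]
orientation: [179.9, 0.1, -8.7]
force: [-0.2, -0.3, 0.6]
width: -0.0002
gripper_force: 0.0
```

Emit:
jog_arm(motion=[{"x":-0.07,"y":-0.4,"z":0,"ax":0,"ay":0,"az":0},{"x":-0.07,"y":-0.4,"z":0,"ax":0,"ay":0,"az":0},{"x":0,"y":0,"z":0,"ax":0,"ay":0,"az":0}])

```text
time_s: 8.83
position: [0.4849, 0.2194, 0.2437]
orientation: [180.0, -0.1, -8.8]
force: [-0.1, 0.4, -0.6]
width: 0.0001
gripper_force: 0.0
```

Emit:
jog_arm(motion=[{"x":-0.07,"y":-0.4,"z":0,"ax":0,"ay":0,"az":0},{"x":-0.07,"y":-0.4,"z":0,"ax":0,"ay":0,"az":0}])

```text
time_s: 9.0
position: [0.4833, 0.2125, 0.2437]
orientation: [-180.0, -0.1, -8.7]
force: [-0.1, 1.0, -1.1]
width: -0.0002
gripper_force: 0.7
```

Emit:
jog_arm(motion=[{"x":-0.07,"y":-0.4,"z":0,"ax":0,"ay":0,"az":0},{"x":-0.07,"y":-0.4,"z":0,"ax":0,"ay":0,"az":0},{"x":-0.07,"y":-0.4,"z":0,"ax":0,"ay":0,"az":0}])

```text
time_s: 9.25
position: [0.4815, 0.2005, 0.2437]
orientation: [-179.9, -0.1, -8.7]
force: [1.9, 2.0, 0.4]
width: 0.0002
gripper_force: 0.8
```

Emit:
jog_arm(motion=[{"x":-0.05,"y":-0.3,"z":0,"ax":0,"ay":0,"az":0},{"x":-0.05,"y":-0.3,"z":0,"ax":0,"ay":0,"az":0}])

```text
time_s: 9.42
position: [0.4805, 0.1943, 0.2436]
orientation: [-179.9, -0.1, -8.7]
force: [1.8, 1.9, 0.8]
width: 0.0004
gripper_force: 0.9
```

Emit:
jog_arm(motion=[{"x":-0.03,"y":-0.2,"z":0,"ax":0,"ay":0,"az":0},{"x":-0.03,"y":-0.2,"z":0,"ax":0,"ay":0,"az":0}])

```text
time_s: 9.58
position: [0.4799, 0.1913, 0.2437]
orientation: [-179.8, -0.1, -8.7]
force: [2.3, 5.3, 0.3]
width: -0.0
gripper_force: 2.5
```

Emit:
jog_arm(motion=[{"x":-0.02,"y":-0.1,"z":0,"ax":0,"ay":0,"az":0},{"x":-0.02,"y":-0.1,"z":0,"ax":0,"ay":0,"az":0}])

```text
time_s: 9.75
position: [0.4796, 0.1907, 0.2439]
orientation: [-179.7, -0.2, -8.6]
force: [4.0, 6.4, -2.2]
width: 0.0001
gripper_force: 3.0
```

Emit:
jog_arm(motion=[{"x":0,"y":0,"z":0,"ax":0,"ay":0,"az":0},{"x":0.1,"y":0.8,"z":0,"ax":0,"ay":0,"az":0},{"x":0.1,"y":0.6,"z":1.5,"ax":0,"ay":0,"az":0},{"x":0,"y":0,"z":3,"ax":0,"ay":0,"az":0},{"x":0,"y":0,"z":3,"ax":0,"ay":0,"az":0}])

```text
time_s: 10.17
position: [0.4792, 0.202, 0.3167]
orientation: [179.7, 0.4, -8.7]
force: [1.1, 0.6, -0.4]
width: 0.0001
gripper_force: 0.0
```

Emit:
jog_arm(motion=[{"x":-1,"y":-3.5,"z":3,"ax":0,"ay":0,"az":0},{"x":-1,"y":-3.5,"z":2,"ax":0,"ay":0,"az":0},{"x":-1,"y":-3.8,"z":0,"ax":0,"ay":0,"az":0},{"x":-1,"y":-3.8,"z":0,"ax":0,"ay":0,"az":0},{"x":-1,"y":-3.8,"z":0,"ax":0,"ay":0,"az":0}])

```text
time_s: 10.58
position: [0.4304, 0.0208, 0.3645]
orientation: [179.9, 0.2, -8.7]
force: [-0.2, -0.9, -0.2]
width: -0.0001
gripper_force: 0.0
```

Emit:
jog_arm(motion=[{"x":-1,"y":-3.8,"z":0,"ax":0,"ay":0,"az":0},{"x":-1,"y":-3.8,"z":0,"ax":0,"ay":0,"az":0},{"x":-0.5,"y":-3.8,"z":0,"ax":0,"ay":0,"az":0},{"x":0,"y":-3,"z":0,"ax":0,"ay":0,"az":0},{"x":0,"y":0,"z":0,"ax":0,"ay":0,"az":0}])

```text
time_s: 11.0
position: [0.4047, -0.1279, 0.3639]
orientation: [179.8, 0.2, -9.4]
force: [1.0, -0.8, -0.3]
width: 0.0001
gripper_force: 0.0
```

Run:
```python
from h import *
o=[]
for c in ("top","side"):
    s=snapshot(c);im=s["image"][:,:,::-1]
    o.append(cv2.resize(im[170:320,160:310] if c=="top" else im[120:270,160:310],(400,400),interpolation=3))
    for l in ("lid_handle","thumb_tab","keeper_ledge","lemon","espresso_cup","waffle_maker"):
        for r in pinpoint(c,l)[:1]: print(c,l,r["conf"],np.round(r["at"]),np.round(world(s,r["at"]),3))
cv2.imwrite("pics/c3.png",np.hstack(o));print(observe()["position"],observe()["force"])
```

```text
top lid_handle 0.98 [234. 263.] [0.488 0.18  0.064]
top thumb_tab 0.53 [236. 270.] [0.474 0.174 0.08 ]
top keeper_ledge 0.84 [241. 280.] [0.448 0.166 0.043]
top lemon 0.97 [286. 248.] [0.522 0.063 0.053]
top espresso_cup 0.94 [197. 238.] [0.544 0.278 0.008]
top waffle_maker 0.57 [241. 214.] [0.597 0.163 0.085]
side lid_handle 0.72 [214. 191.] [0.482 0.166 0.072]
side thumb_tab 0.63 [210. 186.] [0.474 0.177 0.08 ]
side keeper_ledge 0.86 [206. 204.] [0.459 0.135 0.065]
side espresso_cup 0.53 [236. 188.] [0.53  0.156 0.082]
side waffle_maker 0.89 [269. 210.] [0.588 0.074 0.073]
[ 0.40722982 -0.12115144  0.36466984] [0.15578192 0.14858031 0.93740842]
```

View pics/c3.png

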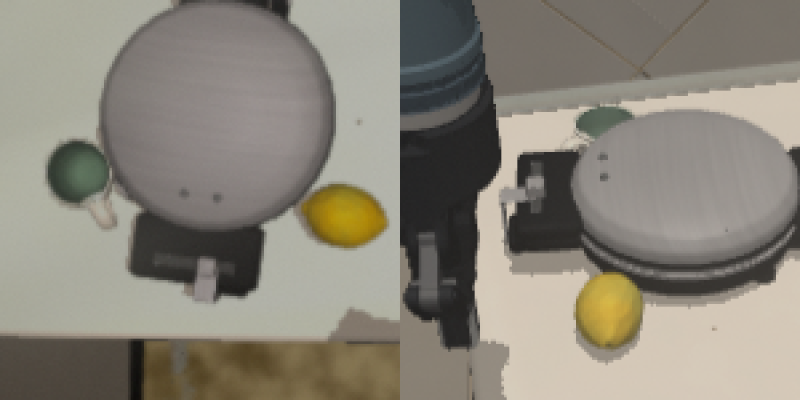

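Run:
```python
from h import *
for c in ("top","side"):
    s=snapshot(c)
    b=(200,275,250,295) if c=="top" else (185,235,165,225)
    P=np.array([world(s,(u,v),s["z_map"][v,u]) for u in range(b[0],b[1]) for v in range(b[2] ,b[3]) if s["z_map"][v,u]>0])
    p=np.array([.6018,.1571,np.radians(-9.5),0]);q=unlid(p,P)
    h=q[(q[:,0]<-.212)&(q[:,0]>-.25)&(abs(q[:,2]-.018)<.005)];t=q[(q[:,0]<-.22)&(q[:,0]>-.25)&(q[:,2]>.027)&(q[:,2]<.045)]
    print(c,"handle y",np.percentile(h[:,1],[1,99]),np.median(h[:,2]),"tab",len(t),t.min(0),t.max(0),np.median(t,0))
    l=q[(q[:,2]<.01)&(q[:,0]<-.24)]
    for w in ("lid_handle","thumb_tab"):
        for r in pinpoint(c,w)[:1]: print(w,unlid(p,world(s,r["at"])[None]))
```

```text
top handle y [-0.04830209  0.0578708 ] 0.017166493497366583 tab 51 [-0.24090127 -0.0149905   0.02714131] [-0.22546377  0.00053872  0.03624343] [-0.23289551 -0.00780835  0.03247768]
lid_handle [[-0.22844137  0.00596587  0.01713134]]
thumb_tab [[-0.23195966 -0.00429693  0.03296791]]
side handle y [-0.05167358  0.05459289] 0.017814107965383227 tab 45 [-0.24198764 -0.01741545  0.02715217] [-0.22595016  0.00033979  0.03579568] [-0.23442149 -0.01301109  0.0327596 ]
lid_handle [[-0.21715715  0.0133324   0.01761502]]
thumb_tab [[-0.23691015 -0.01253681  0.03207801]]
```

```bash
python3 -c "
from rig import finish_job
print(finish_job())"
```

```text
the job is handed in; nothing more can be done
None
```

I pushed the lid gently shut and slid the catch right until the force rose at its stop (tab about 12 mm past centre in the depth data). The last picture shows the cup and lemon in place, but I didn't re-check the mug. I handed the job in at about 11 s; it returned no verdict.

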